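# Press a jar lid home with a sprung lever press

### The job

Bring the jar on its wooden paddle under the lever press so that its lid is centred beneath the pad, then pull the sprung lever down until you feel the lid go fully home and bear firmly on it for a moment, without crushing the jar. Ease the lever slowly all the way back up (do not let it spring back) and let go, leaving the jar standing under the pad; press the lid with the press and never by hand, and leave everything else where it stands.

Things in the scene. Friction and masses are not known exactly. Their poses are not given: they have to be found in the camera images.
- press: grey bench press, fixed, at a new height and turn each time. Origin on the ram's vertical axis, at its foot's underside (sunk 0 to 22 mm into the table). -x is its front, z up. In its frame (mm): foot x 70 to 240, 150 wide, 35 thick; column x 95 to 145, 60 wide; head x -40 to 150, 70 wide, z 185 to 245, with a collar of radius 19 down to z 160. Under the head lies bare table
- ram_pad (a point): centre of the underside of the ram's round pad (radius 21 mm, 12 mm thick, on an 11 mm radius rod), which travels straight down as the lever is pulled. Lever up: 137 mm above the press's origin; it goes 50 mm down per rad of lever
- ram: the ram with its pad; origin at ram_pad, axes as the press. It pushes with 3.8 times what the hand adds at lever_grip, square to the lever, over the return spring. The unseated lid slides at 20 N on the pad while pushed, and does not push back; once home it stops dead. Bear on then with 40 to 80 N on the pad (10 to 20 N at the grip over the spring) for half a second; over 110 N crushes the jar
- lever (a joint): angle of the press lever in rad: 0 fully up at its stop (handle 0.6 rad above level, towards the press's -x), growing as the handle is pulled down, at most 1.05. It drives the ram. A return spring pushes it up, with about 3 N at the grip near the top, growing to 7 N near the bottom; let go, it flies up. The pad meets the lid at about 0.3 to 0.75 rad
- lever_pivot (a point): the lever's pivot, fixed on the press: at x = 0, y = -95, z = 205 mm in the press's frame; the lever turns about the press's y axis through it
- lever_grip (a point): point on the axis of the lever's black rubber grip, 190 mm from the pivot. The grip is a round bar of 24 mm diameter, 128 to 227 mm from the pivot; inward of it the lever is a 12 mm steel bar. The lever swings in an upright plane 95 mm to the press's -y side of the ram's axis. Axes: those of the lever, y along the pivot, as the press's y
- paddle: loose wooden paddle of about 0.5 kg with an amber jar standing fast in it (they move as one). Origin under the centre of its round end, on the jar's axis. Round end: radius 48, 18 mm thick. Flat handle 30 mm wide, 22 mm thick, along the paddle's -x from the round end to x = -205. Jar: radius 31, shoulder at 76 mm, neck up to 89 mm
- paddle_grip (a point): centre of the handle's section, 150 mm from the paddle's origin along its -x, 11 mm above its underside: the place to grip it from above. Under the press, the gripper and wrist clear the lever if the handle slants away from it, some 0.7 rad to the press's +y side
- lid: round steel lid on the jar, radius 32, 14 mm high, cannot come off; origin at the centre of its underside, axes as the paddle's. It stands 3.5 to 5 mm proud at the start (origin up to 86 mm above the paddle's origin) and is fully home at 81 mm. It stays where it is pressed to
- lid_top (a point): centre of the lid's flat top, 14 mm above the lid's origin; fully home it is 95 mm above the table
- small_jar: loose bystander, leave it where it stands; origin under its centre; amber jar, radius 28, 70 mm high, beside the paddle
- tall_jar: loose bystander, leave it where it stands; origin under its centre; amber jar, radius 31, 95 mm high, on the lever side of the press
- stick_glass: loose bystander, leave it where it stands; origin under its centre; glass of wooden tasting sticks, radius 36, 130 mm high with the sticks
- sauce_bottle: loose bystander, leave it where it stands; origin under its centre; bottle, radius 26, 190 mm high, at the back
- carton_a: loose bystander, leave it where it stands; origin under its centre; cardboard carton 80 x 120 x 60 mm, to the left
- saucer: loose bystander, leave it where it stands; origin under its centre; white plate, radius 60, 16 mm high, to the left

How it is judged (in metres and radians):
On the way, in this order (a step that is already met when the one before it is completed fails the run):
1. the lid is centred under the pad (within 8 mm), the lever still up (horizontal distance between lid_top and ram_pad below 0.008 m and value of joint lever below 0.12 rad), for 0.2 s.
2. the press bears on the centred lid with over 35 N, the lid fully home (within 1.5 mm), for 0.3 s (horizontal distance between lid_top and ram_pad below 0.008 m and z of lid in the frame of paddle below 0.0825 m and contact force between ram and paddle above 35 N), for 0.3 s.
3. the lever is back up (within 0.08 rad of its stop) (value of joint lever below 0.08 rad), for 0.1 s.
At the end, for the whole second after the job is handed in: The lid is home (its underside less than 82.5 mm above the paddle's), centred under the pad within 8 mm, the paddle standing flat on the table and at rest, the lever up within 0.05 rad of its stop (z of lid in the frame of paddle below 0.0825 m and horizontal distance between lid_top and ram_pad below 0.008 m and value of joint lever below 0.05 rad and angle between paddle's own z axis and vertical below 0.05 rad and height (world z) of paddle below 0.006 m and linear speed of paddle below 0.01 m/s); the robot touches nothing.
It fails at once if the lever springs back: it rises faster than 1 rad/s while more than 0.2 rad down (velocity of joint lever below -1 rad/s and value of joint lever above 0.2 rad).
It fails at once if the jar is crushed: the ram presses it with over 110 N (contact force between ram and paddle above 110 N).
It fails at once if the lid is pressed by hand: the fingers or arm bear on it with over 8 N (contact force between any of the fingers, the arm and lid above 8 N).
It fails at once if a bystander is moved by more than 30 mm (distance of any of small_jar, tall_jar, stick_glass, sauce_bottle, carton_a, saucer from where it was at the start of the episode above 0.03 m).
It also fails if it takes over 72 s, if anything falls off the work surface, if the arm or the gripper's body presses on something with over 40 N, if the wrist force passes 120 N, or if a joint passes its speed limit or range.

### The arm

A 6-joint arm with a two-finger parallel gripper is mounted at the origin on the work surface. World frame = base frame: x ahead of the robot, y to its left, z up, the work surface at z = 0. Lengths are in mm, angles in rad, forces in N, time in s.
With the tool pointing down it reaches from about 300 to 850 mm from the base axis. Payload 5.4 kg.
Tool frame: the origin (TCP) lies at the very end of the fingers, on their centre line; the grasp point (between the pads) lies 19 mm behind it; z points along the fingers, y is the line along which they close (so a half turn about z gives the same grasp; the last joint's range is limited). The gripper opens to 85 mm and grips with 20 to 120 N. Pads are 22 mm wide; open, the fingers measure 114 mm over their backs; the gripper's body (76 mm by 85 mm) begins 54 mm behind the grasp point. The pads swing forward as they close: fully open they stand 13 mm farther back than shut.
Start: joints at [1.051, 0.158, 1.597, -0, 1.386, -0.21], TCP at [175.309, 547.607, 231.299] pointing down, gripper open.
Joint ranges: [-2.91, 2.91], [-0.94, 2.29], [0.18, 2.7], [-1.29, 4.43], [0.17, 2.64], [-3, 3]. Speed limits (rad/s): [2.57, 2.57, 3.14, 3.14, 3.14, 3.14].

### API

Orientations are given as [roll, pitch, yaw] about the fixed x, y, z axes, in that order (R = Rz(yaw) Ry(pitch) Rx(roll)).
In Python, from plant import ctrl gives the robot as it stands.
- The arm moves only by the tool carry_out, never from a script. Its argument "targets" is one flat list of numbers, 7 for each row, row after row: the shift along the tool's x, y, z normalised to -1 to 1, where 1 is 0.15 m, then the turn, a rotation vector about the tool's x, y, z normalised to -1 to 1, where 1 is 0.5 rad, then the opening, from 0 (shut) to 1 (fully open). In form: [x, y, z, rx, ry, rz, grip, x, y, z, rx, ry, rz, grip, ...]. A call has 1 to 8 rows; each row is the pose to reach, as a shift and turn from the pose commanded when the call began, along the tool's axes at that moment; what a row does not reach only later rows make up. A row lasts 1/10 s, in which the tool goes at most 50 mm and 8.59 degrees, less where a joint would pass 70% of its speed; a pose out of reach is approached as far as the arm can. A call with a number of a shift or a turn outside -1 to 1 is refused whole. A call with a gripper value outside its range is refused whole. The fingers move at their own pace and stop on an object; "grip_force" is the grip in N (left out, the last holds). Time passes only in rows, so rows that repeat a pose let the fingers close. It gives the time, the measured TCP pose, the force, the opening and the grip force at its end, in the units of the state.
- ctrl.read_state(): the state, without advancing time (a new reading comes with each control period).
- ctrl.snapshot(name): name is "scene" or "top" or "wrist"; returns a dict with "frame" (480x640x3 uint8, blue, green, red), "fx", "fy", "cx", "cy" (pixels), "rvec" (rotation vector, rad) and "tvec" (3), from world to camera coordinates, as OpenCV has them. Camera axes: x right, y down, z forward; pixel columns grow to the right and rows downward; lengths in mm; the calibration is good to about 2 mm. The wrist camera is an equidistant fisheye: a pixel r from the principal point sees the ray r / f radians off the axis. A picture is of the moment at which its call begins. There is no depth.
- ctrl.close_job(): hands the job in; it is judged then, once.
Trained networks look in a picture, given as the dict that the camera call returned (one of the last four; its "shot" number tells which), for a name from the list of things; names that differ only in an ending like _2 or _b are one class to them, and where a whole thing is asked for, a point or a joint stands for the part that bears it (a point fixed in the world has none). Each returns a list of dicts, best first, with "score" (0 to 1); they miss things now and then, are a little off and sometimes report something else, mostly with a low value. They report only what shows in the picture. A call takes as long as a camera call.
- ctrl.silhouettes(picture, target): "region" (480x640 bool, what is visible of it) and "at" ([row, column] in pixels, amid what is visible of it).
The state is a dict: "clock": time; "joint_positions": joint angles; "joint_velocities": joint speeds; "effort": joint torques, N m; "ee_pos": TCP position; "tool_rot": TCP orientation; "wrist_force": force on the tool from outside, world axes, zero at the start; "ft_torque": the same for the moment, N m; "width": opening from 0.0 (shut) to 1.0 (fully open); "grasp_force": force on a finger pad.
Only numpy, scipy, OpenCV 4.12 (cv2) and the standard library are available. Lean on these libraries where they do the work, as an engineer would, in place of code of your own. Each camera call takes 0.05 s, during which the arm holds its last target. There are 200 camera calls.

## Working session

There is one attempt and no reset: what is moved stays moved. The work goes in short steps, Python scripts to look and compute and a tool call to move; the robot and the scene stay as the last step left them, time stands still between calls to the robot, and variables do not carry over. Pictures are saved under pics/ and viewed, at most 10 in all, crops included, and the job is handed in when it is done.

Besides the shell and the picture viewer there is one more tool, called as name(argument=value, ...) on one line, values as JSON. carry_out: Moves the arm, as the interface text tells. Scaled input: -1 to 1 covers 0.15 m each way for a shift and 0.5 rad each way for a turn. Its arguments: {"type":"object","properties":{"targets":{"type":"array","items":{"type":"number"}},"grip_force":{"type":"number"}},"required":["targets"]}

```bash
ls; mkdir -p pics; cat > h.py <<'E'
import numpy as np, cv2
from scipy.spatial.transform import Rotation as R
from plant import ctrl
def cam(p):
    return cv2.Rodrigues(np.array(p["rvec"],float))[0], np.array(p["tvec"],float).ravel()
def ray(p,row,col,fish=False):
    Rm,t=cam(p); x=(col-p["cx"])/p["fx"]; y=(row-p["cy"])/p["fy"]
    if fish:
        r=np.hypot(x,y); d=np.array([x/r*np.sin(r),y/r*np.sin(r),np.cos(r)])
    else: d=np.array([x,y,1.])
    return -Rm.T@t, Rm.T@d/np.linalg.norm(d)
def onz(p,row,col,z,fish=False):
    o,d=ray(p,row,col,fish); return o+d*(z-o[2])/d[2]
def proj(p,X,fish=False):
    Rm,t=cam(p); c=np.atleast_2d(X)@Rm.T+t
    if fish:
        th=np.arctan2(np.hypot(c[:,0],c[:,1]),c[:,2]); ph=np.arctan2(c[:,1],c[:,0])
        return np.c_[p["cx"]+p["fx"]*th*np.cos(ph),p["cy"]+p["fy"]*th*np.sin(ph)]
    return np.c_[p["cx"]+p["fx"]*c[:,0]/c[:,2],p["cy"]+p["fy"]*c[:,1]/c[:,2]]
def tri(rays):
    A=0;b=0
    for o,d in rays:
        M=np.eye(3)-np.outer(d,d);A=A+M;b=b+M@o
    return np.linalg.solve(A,b)
E
python3 - <<'E'
from h import *
for n in ["scene","top"]:
    p=ctrl.snapshot(n); cv2.imwrite(f"pics/{n}0.png",p["frame"])
    print(n,p["fx"],p["cx"],p["cy"],-cam(p)[0].T@cam(p)[1])
    for t in ["press","ram","lever","lever_grip","paddle","paddle_grip","lid","small_jar","tall_jar","stick_glass","sauce_bottle","carton_a","saucer"]:
        s=ctrl.silhouettes(p,t)
        for q in s[:2]:
            print(t,round(q["score"],2),q["at"],int(q["region"].sum()),onz(p,*q["at"],0).round())
print(ctrl.read_state())
E
```

```text
pics
scene 619.3363533212456 313.21740685228235 241.12917353731342 [1304.45817936 -859.97737082 1340.61121211]
press 0.84 [322.8, 347.4] 7716 [724. -20.   0.]
ram 0.58 [297.6, 311.3] 41 [592. -12.   0.]
lever 0.76 [260.9, 260.0] 884 [385.   2.   0.]
lever 0.19 [339.9, 175.9] 1089 [ 403. -347.    0.]
lever_grip 0.64 [257.1, 255.8] 757 [365.   6.   0.]
lever_grip 0.22 [241.8, 351.2] 329 [549. 233.   0.]
paddle 0.75 [251.1, 346.7] 1551 [562. 193.   0.]
paddle_grip 0.98 [250.8, 345.8] 1537 [559. 193.   0.]
lid 0.77 [242.3, 353.2] 375 [555. 235.   0.]
lid 0.4 [383.9, 235.2] 997 [ 619. -345.    0.]
small_jar 0.66 [242.5, 385.8] 478 [633. 296.   0.]
tall_jar 0.84 [383.4, 235.4] 937 [ 618. -344.    0.]
stick_glass 0.84 [341.5, 175.3] 1093 [ 406. -351.    0.]
stick_glass 0.35 [249.8, 343.8] 1495 [552. 192.   0.]
sauce_bottle 0.62 [319.7, 346.2] 8017 [715. -13.   0.]
sauce_bottle 0.58 [276.3, 399.1] 862 [740. 207.   0.]
carton_a 0.58 [199.8, 392.3] 1124 [539. 471.   0.]
saucer 0.86 [187.7, 344.0] 659 [379. 422.   0.]
top 489.94308429505804 320.0536708480305 243.34483802432783 [ 482.1216045    
[... 885 characters left out ...]
]
{'clock': 1.4, 'joint_positions': array([ 1.05086525e+00,  1.58413401e-01,  1.59703408e+00, -1.15375385e-07,
        1.38619130e+00, -2.10119146e-01]), 'joint_velocities': array([ 0.00038149,  0.00026324, -0.00091469, -0.00156168, -0.00178782,
       -0.00151698]), 'effort': array([ 8.65366455e-04, -3.96011889e+01, -3.31691623e+01, -1.14397017e-04,
        9.39215060e-04,  6.84947736e-06]), 'ee_pos': array([175.32135795, 547.58872444, 231.27451644]), 'tool_rot': array([-3.14154751e+00, -9.51159982e-06,  2.83178075e+00]), 'wrist_force': array([-0.61210869, -0.10932044,  0.13356169]), 'ft_torque': array([-0.01779132, -0.00531757, -0.00908424]), 'grasp_force': 0.0, 'width': 0.996872421015422}
```

View both.

View pics/scene0.png

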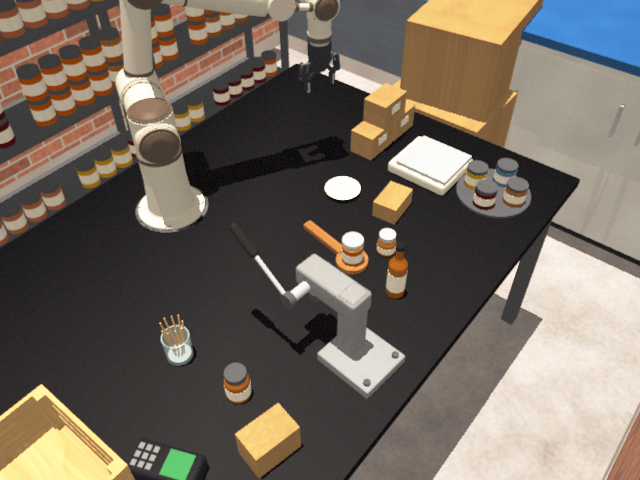

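View pics/top0.png

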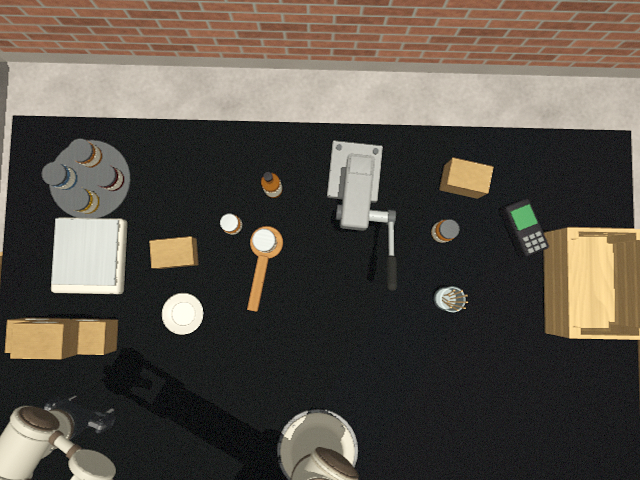

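```bash
cat > fit.py <<'E'
from h import *
from scipy.optimize import minimize
def box(x0,x1,y0,y1,z0,z1): return np.array([[x,y,z] for x in(x0,x1) for y in(y0,y1) for z in(z0,z1)],float)
def cyl(r,z0,z1,x=0,y=0):
    a=np.linspace(0,2*np.pi,40,endpoint=False); return np.array([[x+r*np.cos(t),y+r*np.sin(t),z] for z in(z0,z1) for t in a])
PRESS=[box(70,240,-75,75,0,35),box(95,145,-30,30,0,245),box(-40,150,-35,35,185,245),cyl(19,160,185)]
PADDLE=[cyl(48,0,18),box(-205,0,-15,15,0,22),cyl(31,18,76),cyl(32,84,98)]
def place(P,x,y,yaw,z): 
    return [p@R.from_euler("z",yaw).as_matrix().T+[x,y,z] for p in P]
def render(p,parts,fish=False,S=4):
    m=np.zeros((480,640),np.uint8)
    for q in parts:
        u=proj(p,q,fish); u=u[np.isfinite(u).all(1)]
        h=cv2.convexHull(u.astype(np.float32))
        cv2.fillConvexPoly(m,np.round(h*256).astype(np.int32),255,cv2.LINE_AA,8)
    return cv2.GaussianBlur(m.astype(np.float32)/255,(0,0),1.2)
def fit(model,obs,x0,zfree=True,ign=None):
    tg=[(p,cv2.GaussianBlur(m.astype(np.float32),(0,0),1.2),f,w) for p,m,f,w in obs]
    def c(v):
        parts=place(model,v[0],v[1],v[2]/100,v[3] if zfree else 0)
        e=1e-2*(max(0,v[3])**2+max(0,-22-v[3])**2)*100 if zfree else 0
        return e+sum((((render(p,parts,f)-t)**2)*w).sum() for p,t,f,w in tg)
    best=None
    v0=np.array(x0,float)
    for s in (25,8,3):
        n=len(v0); sim=np.vstack([v0]+[v0+s*np.eye(n)[i] for i in range(n)])
        r=minimize(c,v0,method="Nelder-Mead",options=dict(initial_simplex=sim,xatol=.05,fatol=.05,maxiter=400)); v0=r.x
    return r.x,r.fun
E
cat > a.py <<'E'
from fit import *
ps=[ctrl.snapshot("scene"),ctrl.snapshot("top")]
W=np.ones((480,640),np.float32)
def best(p,t,near):
    s=[q for q in ctrl.silhouettes(p,t)]
    s=[q for q in s if np.hypot(*(np.array(q["at"])-near))<60]
    return max(s,key=lambda q:q["score"])["region"]
pm=[best(ps[0],"press",[322,347]),best(ps[1],"press",[189,359])]
dm=[best(ps[0],"paddle",[251,346]),best(ps[1],"paddle_grip",[254,262])]
np.savez("m.npz",*pm,*dm)
vis=[]
rp=fit(PRESS,[(p,m,False,W) for p,m in zip(ps,pm)],[650,-100,0,-10]); print("press",rp)
rd=fit(PADDLE,[(p,m,False,W) for p,m in zip(ps,dm)],[590,165,0],False); print("paddle",rd)
for i,p in enumerate(ps):
    f=p["frame"].copy()
    for par,m,v in((PRESS,pm[i],rp[0]),(PADDLE,dm[i],list(rd[0])+[0])):
        r=render(p,place(par,v[0],v[1],v[2]/100,v[3]))>.5
        for mm,c in((m,(0,255,0)),(r,(0,0,255))):
            cs=cv2.findContours(mm.astype(np.uint8),cv2.RETR_EXTERNAL,cv2.CHAIN_APPROX_NONE)[0]; cv2.drawContours(f,cs,-1,c,1)
    a=f[200:420,230:430] if i==0 else f[120:320,230:430]
    vis.append(cv2.resize(a,(400,400)))
    for n in("lid",):
        for q in ctrl.silhouettes(p,n)[:1]: print(n,q["score"],q["at"])
cv2.imwrite("pics/fit0.png",np.hstack(vis))
E
python3 a.py
```

```text
Traceback (most recent call last):
  File "a.py", line 8, in <module>
    pm=[best(ps[0],"press",[322,347]),best(ps[1],"press",[189,359])]
                                      ~~~~^^^^^^^^^^^^^^^^^^^^^^^^^
  File "a.py", line 7, in best
    return max(s,key=lambda q:q["score"])["region"]
           ~~~^^^^^^^^^^^^^^^^^^^^^^^^^^^
ValueError: max() iterable argument is empty
```

```bash
python3 - <<'E'
s=open("a.py").read()
i=s.index("def best");j=s.index("pm=[");k=s.index("np.savez")
s=s[:i]+'''def best(k,ts,near):
    for n in range(6):
        s=[q for q in ctrl.silhouettes(ps[k],ts[n%len(ts)]) if np.hypot(*(np.array(q["at"])-near))<60]
        if s: return max(s,key=lambda q:q["score"])["region"]
        ps[k]=ctrl.snapshot(["scene","top"][k])
pm=[best(0,["press"],[322,347]),best(1,["press","lever_pivot"],[189,359])]
dm=[best(0,["paddle","paddle_grip"],[251,346]),best(1,["paddle_grip","paddle"],[254,262])]
'''+s[k:]
open("a.py","w").write(s)
E
python3 a.py
```

```text
press (array([665.40115565, -81.46780705,  -7.62965049, -12.47553752]), np.float64(1767.454833984375))
paddle (array([600.41396493, 163.13226759, -16.90564115]), np.float64(207.2000732421875))
lid 0.65 [241.5, 351.7]
lid 0.98 [238.8, 264.9]
```

View pics/fit0.png

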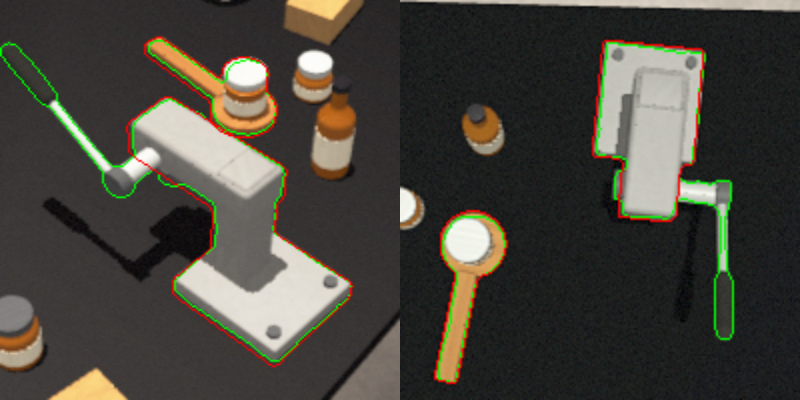

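```bash
cat >> fit.py <<'E'
def lever(th=0.):
    d=np.array([-np.cos(.6-th),0,np.sin(.6-th)]); n=np.array([-d[2],0,d[0]])
    def rod(a,b,r):
        t=np.linspace(0,2*np.pi,16,endpoint=False)
        return np.array([[0,-95,205]+d*s+r*(np.cos(k)*n+np.sin(k)*np.array([0,1,0])) for s in(a,b) for k in t])
    t=np.linspace(0,2*np.pi,16,endpoint=False)
    boss=np.array([[10*np.cos(k),y,205+10*np.sin(k)] for y in(-105,40) for k in t])
    return [rod(0,128,6),rod(128,227,12),boss]
E
cat >> h.py <<'E'
def mv(pos,rot,base=None):
    """normalised shift/turn from base (pos,R) to pos, rot(R)"""
    if base is None:
        s=ctrl.read_state(); base=(s["ee_pos"],R.from_euler("xyz",s["tool_rot"]))
    b=base[1].as_matrix()
    return np.r_[b.T@(np.array(pos)-base[0])/150,(base[1].inv()*rot).as_rotvec()/.5].round(4)
def down(yaw): return R.from_euler("xyz",[np.pi,0,yaw])
E
python3 - <<'E'
from fit import *
M=np.load("m.npz"); m=[M[f"arr_{i}"] for i in range(4)]
ps=[ctrl.snapshot("scene"),ctrl.snapshot("top")]
W=np.ones((480,640),np.float32)
for P in (PRESS+lever(),):
  for o in ([0,1],[0],[1]):
    print(o,fit(P,[(ps[i],m[i],False,W) for i in o],[665,-81,-7.6,-12]))
for o in ([0,1],[0],[1]):
    print(o,fit(PADDLE,[(ps[i],m[i+2],False,W) for i in o],[600,163,-17],False))
t=down(2.973)
print(mv([452.5,188.3,120],t), mv([452.5,188.3,3],t,(np.array([452.5,188.3,120]),t)))
E
```

```text
[0, 1] (array([666.46555426, -81.43365809,  -8.16877099,  -9.73604838]), np.float64(485.9002990722656))
[0] (array([660.48493801, -72.12494344,  -7.86834852, -23.90244705]), np.float64(180.0074578622143))
[1] (array([667.67490738, -84.16295608,  -8.1619916 , -22.96116899]), np.float64(155.8899713060957))
[0, 1] (array([601.45621226, 163.26504807, -16.52093602]), np.float64(207.623779296875))
[0] (array([601.79110002, 166.38434669, -16.80283744]), np.float64(113.51863098144531))
[1] (array([598.07204826, 161.7021764 , -17.25822188]), np.float64(62.5926513671875))
[-2.4903e+00 -1.7182e+00  7.4200e-01  1.0000e-04 -0.0000e+00 -2.8240e-01] [ 0.   -0.    0.78  0.    0.    0.  ]
```

carry_out(targets=[-0.25,-0.17,0,0,0,0,1,-0.5,-0.34,0,0,0,0,1,-0.75,-0.52,0,0,0,0,1,-1,-0.69,0,0,0,0,1,-1,-0.69,0,0,0,0,1], grip_force=60)

```text
clock: 2.6
ee_pos: [289.5, 400.0, 231.5]
tool_rot: [-3.141, 0.002, 2.826]
wrist_force: [-0.4, 1.2, 0.3]
width: 1.003
grasp_force: 0.0
```

carry_out(targets=[-0.25,-0.17,0,0,0,0,1,-0.5,-0.34,0,0,0,0,1,-0.75,-0.52,0.2,0,0,0,1,-1,-0.69,0.4,0,0,0,1,-1,-0.69,0.4,0,0,0,1])

```text
clock: 3.1
ee_pos: [397.9, 256.0, 168.3]
tool_rot: [-3.138, -0.003, 2.828]
wrist_force: [-0.1, 0.8, 0.8]
width: 0.999
grasp_force: 0.0
```

carry_out(targets=[-0.25,-0.17,0,0,0,0,1,-0.49,-0.34,0.1,0,0,-0.28,1,-0.49,-0.34,0.2,0,0,-0.28,1,-0.49,-0.34,0.2,0,0,-0.28,1,-0.49,-0.34,0.2,0,0,-0.28,1])

```text
clock: 3.6
ee_pos: [451.9, 189.0, 141.6]
tool_rot: [3.141, -0.001, 2.972]
wrist_force: [0.7, -0.4, 0.2]
width: 0.996
grasp_force: 0.0
```

```bash
cat > w.py <<'E'
from fit import *
import sys
p=ctrl.snapshot("wrist"); cv2.imwrite(sys.argv[1],p["frame"])
print(p["fx"],p["cx"],p["cy"])
for t in ["paddle","paddle_grip","lid"]:
    for q in ctrl.silhouettes(p,t)[:2]:
        print(t,round(q["score"],2),q["at"],int(q["region"].sum()),onz(p,*q["at"],{"lid":98}.get(t,22),True).round())
        np.save("w_"+t+".npy",q["region"])
s=ctrl.read_state(); print(s["clock"],s["ee_pos"],s["tool_rot"])
E
python3 w.py pics/w1.png
```

```text
371.64829954431775 319.06998532222985 238.67446415420196
paddle 0.97 [305.3, 320.2] 11937 [509. 179.  22.]
paddle_grip 0.96 [300.7, 319.5] 11755 [505. 179.  22.]
3.8 [452.5450474  189.0110799  142.32429611] [3.14092732e+00 1.59506923e-03 2.97320381e+00]
```

View pics/w1.png

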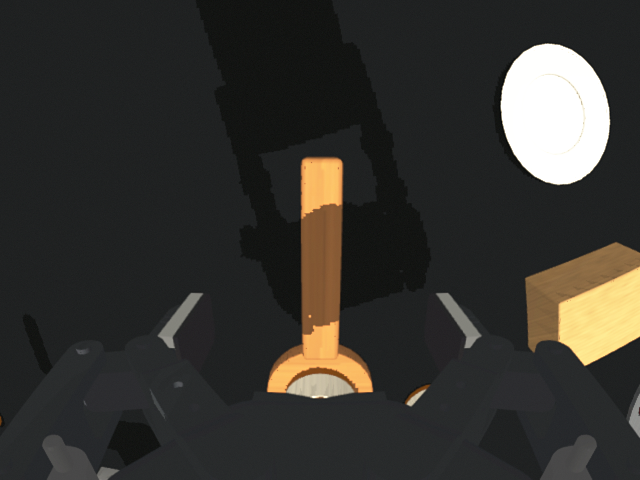

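```bash
python3 - <<'E'
from fit import *
p=ctrl.snapshot("wrist"); q=ctrl.silhouettes(p,"paddle_grip")[0]["region"]
W=np.ones((480,640),np.float32);W[370:]=0
print(fit(PADDLE,[(p,q,True,W)],[600,163,-17],False))
for z in(18,22,26): print(onz(p,157,321.5,z,True), onz(p,340,321,z,True))
s=ctrl.read_state(); print(s["ee_pos"],s["tool_rot"])
E
```

```text
(array([602.19939559, 162.68429693, -17.40475706]), np.float64(94.5309829711914))
[399.0198186  198.63010114  18.        ] [543.99969667 173.93171893  18.        ]
[398.82179771 198.63006149  22.        ] [541.62413621 174.30263906  22.        ]
[398.62377682 198.63002183  26.        ] [539.24857576 174.67355919  26.        ]
[452.48643844 188.67821225 142.00801761] [3.14115482e+00 1.15783236e-03 2.97282081e+00]
```

carry_out(targets=[0,0,0.3,0,0,0,1,0,0,0.6,0,0,0,1,0,0,0.8,0,0,0,1,0,0,0.92,0,0,0,1,0,0,0.92,0,0,0,1,0,0,0.92,0,0,0,0,0,0,0.92,0,0,0,0,0,0,0.92,0,0,0,0], grip_force=60)

```text
clock: 4.7
ee_pos: [453.8, 188.3, 4.9]
tool_rot: [3.141, 0.003, 2.972]
wrist_force: [-0.5, 1.1, 0.3]
width: 0.511
grasp_force: 0.0
```

carry_out(targets=[0,0,0,0,0,0,0,0,0,0,0,0,0,0,0,0,0,0,0,0,0,0,0,0,0,0,0,0])

```text
clock: 5.1
ee_pos: [453.6, 188.4, 4.7]
tool_rot: [3.141, 0.002, 2.972]
wrist_force: [-1.6, 0.8, 6.2]
width: 0.336
grasp_force: 61.4
```

```bash
cat > rel.py <<'E'
from fit import *
def at(yaw,O): return np.array([O[0]-150*np.cos(yaw),O[1]-150*np.sin(yaw)])
s=ctrl.read_state(); print(s["clock"],s["ee_pos"],s["tool_rot"],s["wrist_force"],s["width"],s["grasp_force"])
b=(s["ee_pos"],R.from_euler("xyz",s["tool_rot"])); z=b[0][2]
y0=-.171;y1=-.78
for f in np.linspace(0,1,13)[1:]:
    y=y0+(y1-y0)*f; O=np.array([601,163])*(1-f)+np.array([666,-82])*f
    g=at(y,O); print(round(f,2),g.round(),mv([*g,z],down(y+np.pi),b))
E
python3 rel.py
```

```text
5.1 [453.63302098 188.35087382   4.71130325] [3.14065578e+00 2.38686477e-03 2.97203680e+00] [-1.59927304  0.77662006  6.22925188] 0.33600546448877955 61.3996946811676
0.08 [460. 176.] [-5.680e-02 -7.670e-02  1.000e-04  2.000e-03  4.700e-03  1.044e-01]
0.17 [467. 163.] [-1.193e-01 -1.542e-01  1.000e-04  2.100e-03  4.700e-03  2.059e-01]
0.25 [475. 149.] [-1.843e-01 -2.319e-01  2.000e-04  2.200e-03  4.600e-03  3.074e-01]
0.33 [483. 136.] [-2.519e-01 -3.100e-01  3.000e-04  2.400e-03  4.600e-03  4.089e-01]
0.42 [491. 123.] [-3.221e-01 -3.887e-01  4.000e-04  2.500e-03  4.500e-03  5.104e-01]
0.5 [500. 109.] [-3.947e-01 -4.680e-01  5.000e-04  2.600e-03  4.400e-03  6.119e-01]
0.58 [509.  95.] [-4.697e-01 -5.481e-01  6.000e-04  2.700e-03  4.400e-03  7.134e-01]
0.67 [519.  81.] [-5.472e-01 -6.291e-01  7.000e-04  2.800e-03  4.300e-03  8.149e-01]
0.75 [528.  67.] [-6.271e-01 -7.111e-01  8.000e-04  2.900e-03  4.300e-03  9.164e-01]
0.83 [538.  53.] [-7.0920e-01 -7.9420e-01  9.0000e-04  3.0000e-03  4.2000e-03  1.0179e+00]
0.92 [549.  38.] [-7.9360e-01 -8.7860e-01  1.1000e-03  3.2000e-03  4.1000e-03  1.1194e+00]
1.0 [559.  23.] [-8.8020e-01 -9.6440e-01  1.2000e-03  3.3000e-03  4.1000e-03  1.2209e+00]
```

carry_out(targets=[-0.057,-0.077,0,0,0,0.104,0,-0.119,-0.154,0,0,0,0.206,0,-0.184,-0.232,0,0,0,0.307,0,-0.252,-0.31,0,0,0,0.409,0,-0.322,-0.389,0,0,0,0.51,0,-0.395,-0.468,0,0,0,0.612,0,-0.47,-0.548,0,0,0,0.713,0,-0.47,-0.548,0,0,0,0.713,0])

```text
clock: 5.9
ee_pos: [510.4, 93.6, 4.7]
tool_rot: [3.141, 0.004, 2.613]
wrist_force: [1.7, -5.6, 3.7]
width: 0.336
grasp_force: 61.2
```

```bash
cat > rel2.py <<'E'
from fit import *
s=ctrl.read_state(); print(s["clock"],s["ee_pos"],s["tool_rot"],s["wrist_force"],s["width"])
b=(s["ee_pos"],R.from_euler("xyz",s["tool_rot"])); z=b[0][2]
T=np.array([666,-82.]); y1=-.78
for f in np.linspace(0,1,6)[1:]:
    y=(s["tool_rot"][2]-np.pi)*(1-f)+y1*f
    g0=b[0][:2]; g1=T-148*np.array([np.cos(y1),np.sin(y1)])
    print(mv([*(g0*(1-f)+g1*f),z],down(y+np.pi),b))
for i in range(2):
  ps=[ctrl.snapshot("scene"),ctrl.snapshot("top")]
  W=np.ones((480,640),np.float32)
  m=[]
  for p in ps:
    c=[q for t in("paddle","paddle_grip","lid") for q in ctrl.silhouettes(p,t)]
    print([(round(q["score"],2),q["at"],int(q["region"].sum())) for q in c])
    m.append(c)
E
python3 rel2.py
```

```text
5.9 [510.41175811  93.58655233   4.71358171] [3.14053767 0.00410385 2.61314023] [ 1.69451498 -5.58934925  3.65020537] 0.3357878355284348
[-0.1061 -0.0485  0.0004  0.0023  0.0082  0.1006]
[-0.2121 -0.0969  0.0008  0.0025  0.0081  0.2012]
[-0.3182 -0.1454  0.0012  0.0027  0.008   0.3019]
[-0.4243 -0.1939  0.0015  0.0029  0.008   0.4025]
[-0.5303 -0.2423  0.0019  0.0031  0.0079  0.5031]
[(0.7, [306.6, 324.2], 118), (0.58, [307.2, 324.3], 94)]
[(0.66, [229.3, 313.4], 933), (0.5, [192.4, 361.7], 4448), (0.87, [233.5, 316.1], 872), (0.74, [225.7, 316.1], 374)]
[(0.61, [307.8, 323.1], 106), (0.33, [201.4, 392.7], 1169)]
[(0.63, [232.0, 314.6], 882), (0.17, [226.9, 317.0], 409), (0.94, [235.3, 315.7], 978), (0.59, [224.9, 315.7], 380), (0.2, [227.9, 440.4], 507)]
```

```bash
cat > chk.py <<'E'
from fit import *
s=ctrl.read_state(); y=s["tool_rot"][2]-np.pi
print("kin origin",s["ee_pos"][:2]+149.5*np.array([np.cos(y),np.sin(y)]),y, s["ee_pos"],s["clock"])
p=ctrl.snapshot("top"); q=[q for t in("lid","paddle","paddle_grip") for q in ctrl.silhouettes(p,t)]
for k in q: print(round(k["score"],2),k["at"],int(k["region"].sum()),onz(p,*k["at"],95).round(1))
W=np.ones((480,640),np.float32)
k=[k for k in q if 500<k["region"].sum()<2500]
import sys
for k in k[:3]:
    m=k["region"]; ys,xs=np.nonzero(m); 
    print(fit(PADDLE,[(p,m,False,W)],[*(s["ee_pos"][:2]+149.5*np.array([np.cos(y),np.sin(y)])),y*100],False))
cv2.imwrite("pics/top1.png",cv2.resize(p["frame"][140:300,230:430],(800,640))[:600])
E
python3 chk.py
```

```text
kin origin [639.1046963  19.7003721] -0.5255548850188951 [509.78036522  94.70348797   4.72680942] 6.7
0.58 [226.5, 314.9] 401 [639.   19.4  95. ]
0.67 [231.5, 311.7] 903 [624.7  28.   95. ]
0.94 [235.2, 314.7] 940 [614.4  19.4  95. ]
(array([637.86244619,  16.61709405, -53.99527139]), np.float64(452.25274658203125))
(array([637.55589976,  15.8972403 , -52.84663103]), np.float64(435.3886413574219))
```

View pics/top1.png

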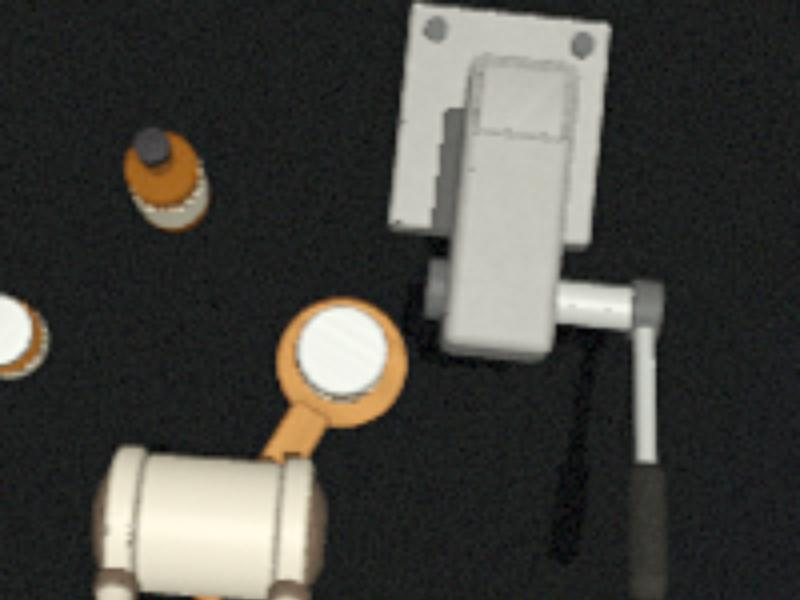

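```bash
cat > b.py <<'E'
from fit import *
M=np.load("m.npz"); m=[M[f"arr_{i}"] for i in range(4)]
ps=[ctrl.snapshot("scene"),ctrl.snapshot("top")]
bl=lambda a:cv2.GaussianBlur(a.astype(np.float32),(0,0),1.2)
def shift(p,mask,v):
    r=render(p,place(PADDLE,*v,0)); t=bl(mask)
    c=lambda d:((cv2.warpAffine(r,np.float32([[1,0,d[0]],[0,1,d[1]]]),(640,480))-t)**2).sum()
    o=minimize(c,[0,0],method="Nelder-Mead",options=dict(initial_simplex=[[0,0],[2,0],[0,2]])); return o.x,o.fun
v=(601.2,163,-.171)
sh=[shift(ps[i],m[2+i],v) for i in(0,1)]; print(sh)
for i in(0,1): ps[i]=dict(ps[i]); ps[i]["cx"]+=sh[i][0][0]; ps[i]["cy"]+=sh[i][0][1]
W=np.ones((480,640),np.float32)
for o in([0,1],[0],[1]): print(o,fit(PRESS+lever(),[(ps[i],m[i],False,W) for i in o],[667,-81,-8,-10]))
for z in(-4,-8,-12,-16,-20):
    for o in([0],[1]):
        tg=[(ps[i],bl(m[i])) for i in o]
        c=lambda u:sum(((render(p,place(PRESS+lever(),u[0],u[1],u[2]/100,z))-t)**2).sum() for p,t in tg)
        r=minimize(c,[667,-81,-8],method="Nelder-Mead",options=dict(initial_simplex=[[667,-81,-8],[675,-81,-8],[667,-73,-8],[667,-81,-4]]))
        print(z,o,r.x.round(1),round(r.fun))
E
python3 b.py
```

```text
[(array([ 0.6662569, -0.3415699]), np.float64(110.46511840820312)), (array([0.33238316, 1.29216242]), np.float64(61.56229019165039))]
[0, 1] (array([666.69581909, -81.65913068,  -8.01435458, -11.69806095]), np.float64(463.4349060058594))
[0] (array([659.70345998, -73.87659544,  -7.99158431, -24.04978491]), np.float64(182.33406445688456))
[1] (array([671.29459526, -83.14818772,  -8.18418878, -22.96599413]), np.float64(150.71003065041495))
-4 [0] [668.2 -85.6  -8.4] 322
-4 [1] [668.1 -80.9  -8.6] 207
-8 [0] [666.6 -83.2  -8.1] 284
-8 [1] [668.8 -81.4  -8.5] 193
-12 [0] [665.  -81.   -8.1] 249
-12 [1] [669.5 -82.   -8.4] 179
-16 [0] [663.6 -78.8  -8. ] 223
-16 [1] [670.5 -82.4  -8.4] 167
-20 [0] [661.5 -76.2  -7.9] 198
-20 [1] [670.7 -83.   -8.2] 157
```

```bash
python3 - <<'E'
from h import *
b=(np.array([509.4,95.0,4.7]),down(2.6153)); 
for f in np.linspace(0,1,7)[1:]:
    print(mv([*(b[0][:2]*(1-f)+np.array([560.7,23.1])*f),4.7],down(2.6153*(1-f)+f*(np.pi-.78)),b))
E
```

```text
[-0.0894 -0.0404 -0.      0.     -0.      0.0846]
[-0.1788 -0.0809 -0.     -0.     -0.      0.1691]
[-0.2683 -0.1213 -0.     -0.     -0.      0.2537]
[-0.3577 -0.1618 -0.      0.     -0.      0.3383]
[-0.4471 -0.2022 -0.     -0.     -0.      0.4228]
[-0.5365 -0.2427 -0.     -0.     -0.      0.5074]
```

carry_out(targets=[-0.09,-0.04,0,0,0,0.085,0,-0.18,-0.081,0,0,0,0.17,0,-0.268,-0.121,0,0,0,0.254,0,-0.358,-0.162,0,0,0,0.338,0,-0.447,-0.202,0,0,0,0.423,0,-0.5365,-0.243,0,0,0,0.507,0,-0.5365,-0.243,0,0,0,0.507,0,-0.5365,-0.243,0,0,0,0.507,0])

```text
clock: 7.8
ee_pos: [561.0, 22.7, 4.8]
tool_rot: [3.14, 0.004, 2.362]
wrist_force: [2.1, -3.5, 5.5]
width: 0.336
grasp_force: 61.3
```

```bash
python3 - <<'E'
from fit import *
s=ctrl.read_state(); y=s["tool_rot"][2]-np.pi; O=s["ee_pos"][:2]+149.5*np.array([np.cos(y),np.sin(y)])
print(O,y,s["ee_pos"],s["wrist_force"],s["clock"])
p=ctrl.snapshot("scene")
for t in("ram","lid","paddle"):
    for q in ctrl.silhouettes(p,t)[:2]: print(t,round(q["score"],2),q["at"],int(q["region"].sum()))
p["cx"]+=.67;p["cy"]-=.34
S=4; x0,y0=265,265
f=cv2.resize(p["frame"][y0:y0+100,x0:x0+100],None,fx=6,fy=6,interpolation=cv2.INTER_CUBIC); g=f.copy()
def dr(P,c):
    u=((proj(p,P)-[x0,y0]+.5)*6).astype(np.int32); cv2.polylines(g,[u],True,c,1)
a=np.linspace(0,2*np.pi,60)
ci=lambda c,r,z:np.c_[c[0]+r*np.cos(a),c[1]+r*np.sin(a),0*a+z]
for z in(81+4.5,99.5): dr(ci(O,32,z),(0,255,0))
dr(ci(O,48,18),(0,255,0)); dr(ci(O,48,0),(0,255,0))
for z0,c in((-8,(0,0,255)),):
    for r,z in((21,137),(21,149),(19,160)): dr(ci((667,-82),r,z+z0),c)
cv2.imwrite("pics/s2.png",np.hstack([cv2.resize(f,(400,400)),cv2.resize(g,(400,400))]) if 0 else g)
cv2.imwrite("pics/s2raw.png",f)
E
```

```text
[667.38921776 -82.35371023] -0.7792148946802597 [561.02513041  22.70308832   4.75543663] [ 2.07877816 -3.51401452  5.52519083] 7.8
lid 0.71 [309.9, 315.4] 351
paddle 0.58 [323.5, 316.1] 1074
paddle 0.36 [240.8, 388.0] 450
```

View pics/s2.png

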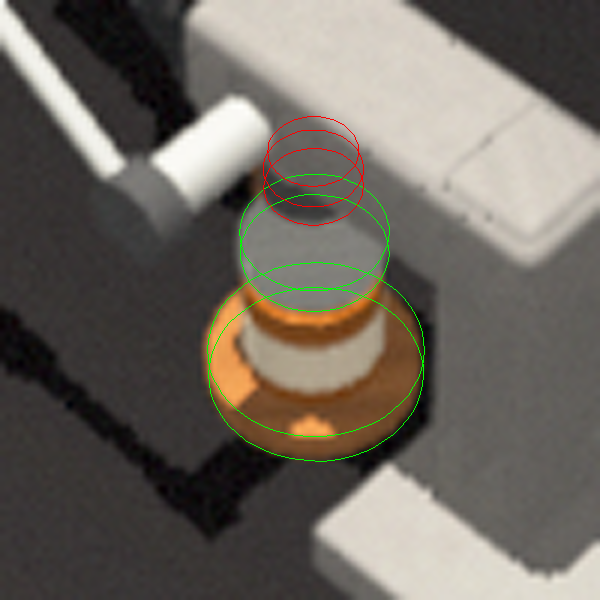

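```bash
python3 - <<'E'
import cv2,numpy as np
out=[]
for n in("s2raw","s2"):
    f=cv2.imread(f"pics/{n}.png")[100:300,210:410]
    f=(255*(f/255.)**.5).astype(np.uint8)
    out.append(cv2.resize(f,(400,400),interpolation=cv2.INTER_CUBIC))
cv2.imwrite("pics/s3.png",np.hstack(out))
E
```

```text
(no output)
```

View pics/s3.png

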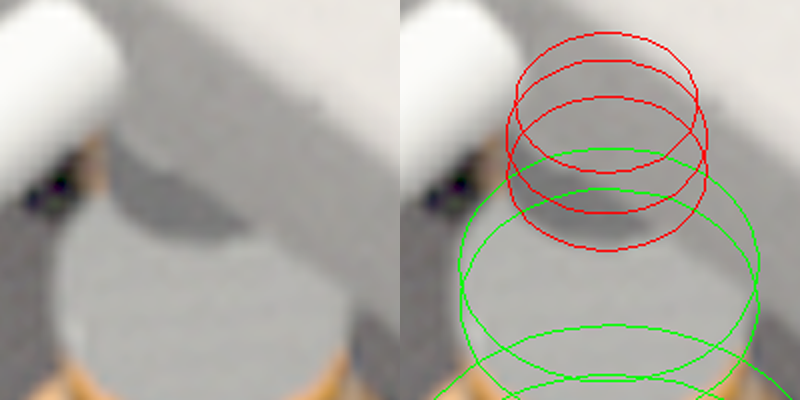

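carry_out(targets=[0,0,0,0,0,0,1,0,0,0,0,0,0,1,0,0,0,0,0,0,1,0,0,-0.1,0,0,0,1,0,0,-0.3,0,0,0,1,0,0,-0.6,0,0,0,1,0,0,-0.95,0,0,0,1,0,0,-0.95,0,0,0,1])

```text
clock: 8.8
ee_pos: [564.2, 22.5, 154.9]
tool_rot: [3.133, 0.012, 2.362]
wrist_force: [0.5, 0.6, -0.2]
width: 0.998
grasp_force: 0.0
```

carry_out(targets=[0,0,-0.3,0,0,0,1,0,0,-0.6,0,0,0,1,0,0,-0.95,0,0,0,1,0,0,-0.95,0,0,0,1])

```text
clock: 9.2
ee_pos: [562.5, 22.8, 297.5]
tool_rot: [3.133, 0.012, 2.362]
wrist_force: [0.6, -0.4, 0.1]
width: 0.995
grasp_force: 0.0
```

carry_out(targets=[0,0,-0.3,0,0,0,1,0,0,-0.6,0,0,0,1,0,0,-0.8,0,0,0,1,0,0,-0.8,0,0,0,1])

```text
clock: 9.6
ee_pos: [560.5, 23.1, 414.4]
tool_rot: [3.136, 0.008, 2.362]
wrist_force: [0.6, 0.5, 0.4]
width: 1.002
grasp_force: 0.0
```

```bash
cat > lev.py <<'E'
from fit import *
PX,PY,YP,PZ=667.,-81.5,-.082,-7.
def grip(th,off=0,r=190):
    """TCP pose with the grasp point on the lever at angle th, off mm backed off along tool"""
    Rz=R.from_euler("z",YP); b=.6-th
    rot=Rz*R.from_euler("y",b)*down(np.pi)
    P=np.array([-r*np.cos(b),-95,205+r*np.sin(b)])
    g=Rz.apply(P)+[PX,PY,PZ]
    return g+rot.as_matrix()[:,2]*(19-off),rot,g
if __name__=="__main__":
    s=ctrl.read_state(); print(s["clock"],s["ee_pos"],s["tool_rot"],s["wrist_force"])
    g,rot,P=grip(0,110); print("grip",P,"tcp",g,rot.as_euler("xyz")); print(mv(g,rot))
    ps=[ctrl.snapshot("scene"),ctrl.snapshot("top")]
    for p,sh in zip(ps,((.67,-.34),(.33,1.29))):
        p=dict(p); 
        o=[q for q in ctrl.silhouettes(p,"lever_grip")[:3]]
        p["cx"]+=sh[0];p["cy"]+=sh[1]
        print([(round(q["score"],2),q["at"],int(q["region"].sum())) for q in o], proj(p,P), proj(p,grip(0,r=177.5)[2]))
E
python3 lev.py
```

```text
9.6 [560.51516459  23.0567861  414.36244567] [3.13579003 0.00830454 2.36206882] [0.60242415 0.45673447 0.36576131]
grip [ 502.93187276 -163.33646555  305.28206995] tcp [ 554.14168677 -167.5451075   380.3876109 ] [ 3.14159265 -0.6         3.05959265]
[-0.8611 -0.935   0.2282  0.4237  1.1703 -1.3513]
[(0.88, [257.8, 254.0], 792)] [[241.0204424  235.58777548]] [[244.18674478 239.78068983]]
[(0.95, [261.1, 393.1], 539)] [[391.63826803 276.53122727]] [[391.55712074 272.25387408]]
```

carry_out(targets=[-0.2,-0.22,0,0,0,-0.25,1,-0.4,-0.45,0,0,0,-0.5,1,-0.6,-0.7,0,0,0,-0.75,1,-0.8,-0.9,0,0,0,-0.95,1,-0.86,-0.93,0,0,0,-1,1,-0.86,-0.93,0,0,0,-1,1])

```text
clock: 10.4
ee_pos: [552.2, -168.2, 405.7]
tool_rot: [3.141, -0.004, 2.859]
wrist_force: [-0.3, 0.8, 0.5]
width: 0.999
grasp_force: 0.0
```

```bash
python3 - <<'E'
from lev import *
s=ctrl.read_state(); print(s["ee_pos"],s["tool_rot"],s["joint_positions"].round(2))
g,rot,P=grip(0,110); print(mv(g,rot)); g,rot,P=grip(0.1,110); print(mv(g,rot))
E
```

```text
[ 552.18375126 -168.24078501  405.65534822] [ 3.14067715 -0.0043537   2.85883804] [-0.5   0.12  1.3  -0.    1.72 -1.79]
[-0.012   0.0079  0.1684  0.123   1.1874 -0.3885]
[ 0.1032 -0.0156  0.2451  0.103   0.9881 -0.3924]
```

carry_out(targets=[0,0,0.02,0.02,0.2,-0.07,1,0,0,0.05,0.04,0.45,-0.13,1,0,0,0.08,0.06,0.7,-0.2,1,0,0,0.12,0.08,0.9,-0.28,1,-0.01,0,0.14,0.1,1,-0.33,1,-0.01,0,0.14,0.1,1,-0.33,1])

```text
clock: 11.0
ee_pos: [554.8, -165.5, 383.6]
tool_rot: [-3.135, -0.508, 3.031]
wrist_force: [0.2, 0.2, 1.2]
width: 1.0
grasp_force: 0.0
```

```bash
python3 - <<'E'
from lev import *
s=ctrl.read_state(); print(s["ee_pos"],s["tool_rot"],s["joint_positions"].round(2))
g,rot,P=grip(0,110); print(mv(g,rot)); g,rot,P=grip(0,0); print(mv(g,rot))
p=ctrl.snapshot("wrist")
for t in("lever_grip","lever"):
    o=ctrl.silhouettes(p,t)[:2]; print([(round(q["score"],2),q["at"],int(q["region"].sum())) for q in o])
f=p["frame"]
for q in lever():
    u=proj(p,R.from_euler("z",YP).apply(q)+[PX,PY,PZ],True); u=u[np.isfinite(u).all(1)]
    cv2.polylines(f,[cv2.convexHull(u.astype(np.float32)).astype(np.int32)],True,(0,255,0),1)
cv2.imwrite("pics/w2.png",f)
E
```

```text
[ 554.8092747  -165.51564506  383.60187406] [-3.13533676 -0.5082095   3.03130607] [-0.42  0.53  0.91 -0.19  2.18 -1.95]
[-0.0079 -0.0138  0.0202  0.0173  0.1834 -0.0487]
[ 0.0592 -0.021   0.7505  0.0173  0.1834 -0.0487]
[(0.86, [261.8, 316.1], 6317)]
[(0.93, [262.2, 316.6], 6146), (0.28, [274.1, 316.4], 6837)]
```

View pics/w2.png

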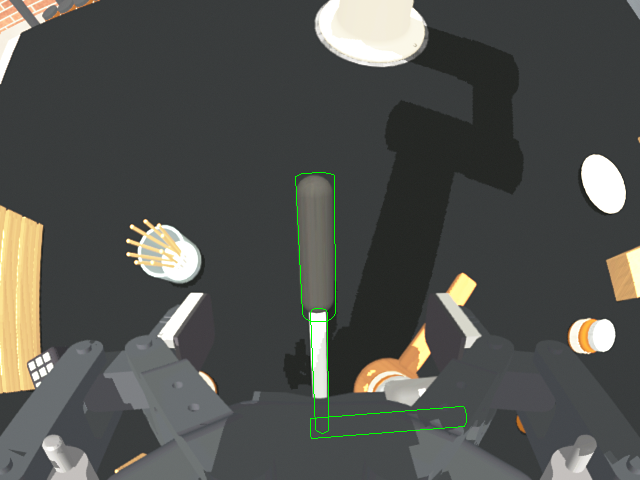

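```bash
cat > lf.py <<'E'
from lev import *
def lfit(p,m,th=0.):
    W=np.ones((480,640),np.float32);W[385:]=0
    t=cv2.GaussianBlur(m.astype(np.float32),(0,0),1.2)
    def c(v):
        r=render(p,place(lever(th)[:2],v[0],v[1],v[2]/100,v[3]),True); return (((r-t)**2)*W).sum()
    v=np.array([PX,PY,YP*100,PZ])
    for s in(10,4,2):
        r=minimize(c,v,method="Nelder-Mead",options=dict(initial_simplex=np.vstack([v]+[v+s*np.eye(4)[i] for i in range(4)]),maxiter=500)); v=r.x
    return v.round(1),round(r.fun)
if __name__=="__main__":
    p=ctrl.snapshot("wrist")
    for t in("lever","lever_grip"):
        for q in ctrl.silhouettes(p,t)[:1]:
            m=q["region"]; rr=[np.nonzero(m[k])[0] for k in(200,250,290,340)]
            print([(a.min(),a.max()) if len(a) else 0 for a in rr],np.nonzero(m.any(1))[0][[0,-1]])
            print(lfit(p,m))
            g=cv2.cvtColor(p["frame"],cv2.COLOR_BGR2GRAY); print(g[250,290:342])
E
python3 lf.py
```

```text
[(np.int64(297), np.int64(334)), (np.int64(299), np.int64(334)), (np.int64(301), np.int64(335)), (np.int64(312), np.int64(327))] [177 397]
(array([663.3, -82.7,  -8.4, -23.2]), 158)
[ 60  60  59  60  60  61  61  60  60  61  78  87  94  96  97 100 100 102
 103 105 110 111 111 110 111 111 111 109 109 110 109 109 107 106 105 102
 100 100  99  96  92  90  87  83  73  61  59  59  59  59  60  61]
[(np.int64(298), np.int64(334)), (np.int64(300), np.int64(333)), (np.int64(302), np.int64(335)), (np.int64(312), np.int64(327))] [178 397]
(array([660.3, -82.6,  -8.4, -30.7]), 95)
[ 60  60  59  60  60  61  61  60  60  61  78  87  94  96  97 100 100 102
 103 105 110 111 111 110 111 111 111 109 109 110 109 109 107 106 105 102
 100 100  99  96  92  90  87  83  73  61  59  59  59  59  60  61]
```

carry_out(targets=[0,0,0.1,0.02,0.18,-0.05,1,0.02,-0.01,0.25,0.02,0.18,-0.05,1,0.04,-0.02,0.4,0.02,0.18,-0.05,1,0.04,-0.02,0.4,0.02,0.18,-0.05,1])

```text
clock: 11.7
ee_pos: [518.1, -166.3, 335.6]
tool_rot: [-3.14, -0.597, 3.057]
wrist_force: [0.5, -0.4, 0.0]
width: 0.997
grasp_force: 0.0
```

```bash
cat >> lf.py <<'E'
    np.savez("v2.npz",m=m,rvec=p["rvec"],tvec=p["tvec"],f=p["frame"])
    s=ctrl.read_state(); print(s["ee_pos"],s["tool_rot"])
    # stereo with the first view: same features, tip row and steel/rubber boundary in brightness
    for z in(0,-8,-16,-24):
        r=[]
        for pts in([grip(0,r=227)[2]],[grip(0,r=128)[2]]): r.append((proj(p,np.array(pts)+[0,0,z-PZ],True)[0]).round(1))
        print(z,r)
    g=cv2.cvtColor(p["frame"],cv2.COLOR_BGR2GRAY)
    u=proj(p,np.array([grip(0,r=170)[2]]),True)[0]; print(u)
    c=int(u[0]); print("col",c,g[60:420:4,c].tolist())
    for row in(150,200,250,300): print(row,np.nonzero(m[row])[0][[0,-1]] if m[row].any() else 0)
E
python3 lf.py
```

```text
[0, (np.int64(300), np.int64(346)), (np.int64(300), np.int64(345)), (np.int64(302), np.int64(343))] [210 396]
(array([662.4, -83.1,  -8.8, -26.3]), 197)
[ 61  58  60  60  60  59  61  60  61  70  81  87  93  95  96  97 100 102
 102 103 103 105 108 113 114 112 110 110 110 111 113 114 110 108 105 105
 110 111 110 109 107 108 106 103 102 103  99 102  99  99  94  92]
[0, (np.int64(299), np.int64(347)), (np.int64(300), np.int64(346)), (np.int64(302), np.int64(344))] [210 397]
(array([663.1, -82.3,  -8.2, -22.2]), 226)
[ 61  58  60  60  60  59  61  60  61  70  81  87  93  95  96  97 100 102
 102 103 103 105 108 113 114 112 110 110 110 111 113 114 110 108 105 105
 110 111 110 109 107 108 106 103 102 103  99 102  99  99  94  92]
[ 520.54150985 -167.02121066  339.42112111] [-3.13679547 -0.58903286  3.05575832]
0 [array([325.7, 205.2]), array([324.7, 381.1])]
-8 [array([325.4, 211.9]), array([324.5, 380.4])]
-16 [array([325.2, 218.1]), array([324.3, 379.7])]
-24 [array([324.9, 223.9]), array([324.1, 379.1])]
[324.98612686 317.5222407 ]
col 324 [58, 59, 60, 61, 59, 59, 60, 59, 60, 60, 60, 60, 60, 60, 59, 60, 59, 59, 60, 59, 60, 59, 60, 60, 59, 59, 59, 61, 59, 59, 61, 59, 59, 61, 59, 61, 60, 60, 109, 119, 121, 122, 120, 116, 110, 106, 105, 105, 105, 104, 106, 105, 105, 105, 106, 105, 106, 105, 105, 105, 106, 105, 105, 105, 106, 105, 105, 105, 106, 105, 106, 106, 104, 104, 106, 105, 104, 101, 89, 66, 65, 237, 235, 235, 238, 74, 71, 75, 75, 75]
150 0
200 0
250 [299 347]
300 [300 345]
```

```bash
cat > g.py <<'E'
from lf import *
M=np.load("m.npz")
ps=[dict(ctrl.snapshot("scene")),dict(ctrl.snapshot("top")),ctrl.snapshot("wrist")]
w=ps[2]
for t in("paddle_grip","paddle","press"):
    for q in ctrl.silhouettes(w,t)[:2]:
        m=q["region"]; r,c=np.nonzero(m); print(t,round(q["score"],2),q["at"],m.sum(),"top",r.min(),c[r==r.min()].mean())
        if t[0]=="p" and t!="press":
            O=np.array([667.4,-82.4]);y=-.779
            for z in(0,22): print(proj(w,np.array([[O[0]-205*np.cos(y)+k*np.sin(y),O[1]-205*np.sin(y)-k*np.cos(y),z] for k in(-15,15)]),True).round(1).tolist())
            print("obs extreme pts", [ (int(c[i]),int(r[i])) for i in (np.argmin(r),np.argmax(c),np.argmax(c-r))])
for i,sh in enumerate(((.67,-.34),(.33,1.29))): ps[i]["cx"]+=sh[0];ps[i]["cy"]+=sh[1]
v2=np.load("v2.npz"); pv=dict(w); pv["rvec"]=v2["rvec"]; pv["tvec"]=v2["tvec"]
bl=lambda a:cv2.GaussianBlur(a.astype(np.float32),(0,0),1.2)
W=np.ones((480,640),np.float32);W2=W.copy();W2[380:]=0
obs=[(ps[0],bl(M["arr_0"]),False,W,PRESS,1),(ps[1],bl(M["arr_1"]),False,W,PRESS,1),(pv,bl(v2["m"]),True,W2,[],.3)]
for th in(0,.03,.06):
  L=lever(th)
  def c(v,per=False):
    r=[k*(((render(p,place(P+(L if P else L[:2]),v[0],v[1],v[2]/100,v[3]),f)-t)**2)*ww).sum() for p,t,f,ww,P,k in obs]
    return [round(float(a)) for a in r] if per else sum(r)
  v=np.array([666,-82,-8,-15.])
  for s in(8,3): 
    v=minimize(c,v,method="Nelder-Mead",options=dict(initial_simplex=np.vstack([v]+[v+s*np.eye(4)[i] for i in range(4)]),maxiter=400)).x
  print(th,v.round(1),c(v,1))
E
python3 g.py
```

```text
paddle_grip 0.68 [324.3, 483.0] 214 top 315 480.0
[[489.8, 327.6], [474.6, 315.2]]
[[496.6, 326.0], [480.8, 313.1]]
obs extreme pts [(479, 315), (493, 325), (489, 321)]
paddle 0.64 [324.9, 483.9] 218 top 315 479.0
[[489.8, 327.6], [474.6, 315.2]]
[[496.6, 326.0], [480.8, 313.1]]
obs extreme pts [(478, 315), (493, 327), (489, 322)]
paddle 0.36 [295.6, 323.4] 7507 top 207 323.5
[[489.8, 327.6], [474.6, 315.2]]
[[496.6, 326.0], [480.8, 313.1]]
obs extreme pts [(322, 207), (347, 225), (337, 211)]
press 0.76 [294.8, 320.2] 7704 top 207 323.5
press 0.73 [211.3, 623.7] 1668 top 186 615.0
0 [666.8 -81.9  -7.8 -12.6] [269, 199, 63]
0.03 [668.3 -82.3  -8.  -11.2] [323, 198, 64]
0.06 [668.9 -82.4  -8.1  -9.9] [378, 211, 77]
```

```bash
sed -i 's/^PX,PY,YP,PZ=.*/PX,PY,YP,PZ=667.,-82.,-.079,-14./' lev.py; python3 - <<'E'
from lev import *
s=ctrl.read_state(); print(s["clock"],s["ee_pos"],s["tool_rot"])
g,rot,P=grip(0,0); print(P,g,mv(g,rot))
E
```

```text
12.15 [ 520.49822196 -166.9157369   338.20554253] [-3.137502   -0.59057506  3.05658302]
[ 503.1781201  -164.32830093  298.28206995] [ 492.48337307 -163.48165387  282.60069326] [-0.0502  0.0086  0.4126 -0.0014  0.0188 -0.01  ]
```

carry_out(targets=[-0.01,0,0.1,0,0.02,0,1,-0.03,0,0.2,0,0.02,0,1,-0.05,0.01,0.3,0,0.02,0,1,-0.05,0.01,0.41,0,0.02,0,1,-0.05,0.01,0.41,0,0.02,0,1])

```text
clock: 12.65
ee_pos: [491.1, -162.7, 280.8]
tool_rot: [-3.14, -0.606, 3.058]
wrist_force: [0.0, -0.3, -0.2]
width: 1.001
grasp_force: 0.0
```

carry_out(targets=[0,0,0,0,0,0,0,0,0,0,0,0,0,0,0,0,0,0,0,0,0,0,0,0,0,0,0,0,0,0,0,0,0,0,0,0,0,0,0,0,0,0], grip_force=60)

```text
clock: 13.25
ee_pos: [492.7, -162.4, 282.9]
tool_rot: [-3.139, -0.601, 3.058]
wrist_force: [3.4, 4.6, 1.6]
width: 0.263
grasp_force: 58.5
```

```bash
cat > st.py <<'E'
from lev import *
s=ctrl.read_state(); rot=R.from_euler("xyz",s["tool_rot"]); m=rot.as_matrix()
gp=s["ee_pos"]-19*m[:,2]
pr=R.from_euler("z",-YP).apply(gp-[PX,PY,PZ])-[0,-95,205]
print("t",round(s["clock"],2),"tcp",s["ee_pos"].round(1),"rpy",s["tool_rot"].round(3),"w",round(s["width"],3),"gf",round(s["grasp_force"]))
print("lever ang by pos",round(.6-np.arctan2(pr[2],-pr[0]),3),"r",np.hypot(pr[0],pr[2]).round(1),"y",pr[1].round(1),"F tool",(m.T@s["wrist_force"]).round(1),"T",(m.T@s["ft_torque"]).round(2))
E
python3 st.py
```

```text
t 13.25 tcp [ 492.7 -162.4  282.9] rpy [-3.139 -0.601  3.058] w 0.263 gf 58
lever ang by pos -0.002 r 190.1 y 1.0 F tool [-1.5  4.9 -3. ] T [-0.74 -0.29  0.03]
```

carry_out(targets=[-0.008,0,0.063,0,-0.1,0,0,-0.019,0,0.126,0,-0.2,0,0,-0.033,0,0.188,0,-0.3,0,0,-0.05,0,0.249,0,-0.4,0,0,-0.06,0,0.28,0,-0.45,0,0,-0.06,0,0.28,0,-0.45,0,0])

```text
clock: 13.85
ee_pos: [477.4, -161.2, 242.9]
tool_rot: [-3.14, -0.37, 3.059]
wrist_force: [9.4, 4.4, 1.0]
width: 0.263
grasp_force: 58.7
```

```bash
python3 st.py
```

```text
t 13.85 tcp [ 477.4 -161.2  242.9] rpy [-3.14  -0.37   3.059] w 0.263 gf 59
lever ang by pos 0.223 r 189.1 y 1.1 F tool [-8.   5.1 -4.2] T [-0.72 -1.23  0.02]
```

carry_out(targets=[-0.01,0,0.032,0,-0.05,0,0,-0.02,0,0.063,0,-0.1,0,0,-0.026,0,0.094,0,-0.15,0,0,-0.032,0,0.126,0,-0.2,0,0,-0.032,0,0.126,0,-0.2,0,0])

```text
clock: 14.35
ee_pos: [473.5, -160.8, 223.9]
tool_rot: [-3.14, -0.275, 3.058]
wrist_force: [1.1, 5.1, 4.9]
width: 0.26
grasp_force: 58.8
```

```bash
python3 st.py
```

```text
t 14.35 tcp [ 473.5 -160.8  223.9] rpy [-3.14  -0.275  3.058] w 0.26 gf 59
lever ang by pos 0.325 r 188.6 y 1.1 F tool [ 0.7  5.2 -4.9] T [-0.76 -0.19  0.06]
```

carry_out(targets=[-0.005,0,0.019,0,-0.03,0,0,-0.01,0,0.038,0,-0.06,0,0,-0.014,0,0.057,0,-0.09,0,0,-0.018,0,0.076,0,-0.12,0,0,-0.018,0,0.076,0,-0.12,0,0])

```text
clock: 14.85
ee_pos: [472.1, -160.7, 212.2]
tool_rot: [-3.14, -0.218, 3.058]
wrist_force: [-2.6, 6.5, 6.0]
width: 0.26
grasp_force: 58.8
```

```bash
python3 st.py
```

```text
t 14.85 tcp [ 472.1 -160.7  212.2] rpy [-3.14  -0.218  3.058] w 0.26 gf 59
lever ang by pos 0.387 r 188.2 y 1.1 F tool [ 4.4  6.2 -5.2] T [-0.8   0.49  0.06]
```

carry_out(targets=[-0.002,0,0.019,0,-0.03,0,0,-0.004,0,0.038,0,-0.06,0,0,-0.006,0,0.057,0,-0.09,0,0,-0.008,0,0.076,0,-0.12,0,0,-0.008,0,0.076,0,-0.12,0,0])

```text
clock: 15.35
ee_pos: [471.5, -160.7, 200.9]
tool_rot: [-3.14, -0.156, 3.059]
wrist_force: [-0.6, 6.1, 5.2]
width: 0.262
grasp_force: 58.8
```

```bash
python3 st.py
```

```text
t 15.35 tcp [ 471.5 -160.7  200.9] rpy [-3.14  -0.156  3.059] w 0.262 gf 59
lever ang by pos 0.447 r 187.9 y 1.2 F tool [ 1.9  6.  -5. ] T [-0.85  0.14  0.09]
```

carry_out(targets=[-0.002,0,0.013,0,-0.02,0,0,-0.004,0,0.025,0,-0.04,0,0,-0.005,0,0.038,0,-0.06,0,0,-0.007,0,0.051,0,-0.08,0,0,-0.007,0,0.051,0,-0.08,0,0])

```text
clock: 15.85
ee_pos: [471.5, -160.7, 193.3]
tool_rot: [-3.14, -0.116, 3.059]
wrist_force: [0.3, 7.8, 6.6]
width: 0.259
grasp_force: 58.9
```

```bash
python3 st.py
```

```text
t 15.85 tcp [ 471.5 -160.7  193.3] rpy [-3.14  -0.116  3.059] w 0.259 gf 59
lever ang by pos 0.487 r 187.7 y 1.2 F tool [ 1.1  7.8 -6.5] T [-0.94  0.06  0.05]
```

carry_out(targets=[-0.001,0,0.006,0,-0.01,0,0,-0.002,0,0.013,0,-0.02,0,0,-0.003,0,0.019,0,-0.03,0,0,-0.003,0,0.025,0,-0.04,0,0,-0.003,0,0.025,0,-0.04,0,0])

```text
clock: 16.35
ee_pos: [471.6, -160.7, 189.6]
tool_rot: [-3.14, -0.096, 3.059]
wrist_force: [-0.8, 5.8, 6.1]
width: 0.262
grasp_force: 58.9
```

```bash
python3 st.py
```

```text
t 16.35 tcp [ 471.6 -160.7  189.6] rpy [-3.14  -0.096  3.059] w 0.262 gf 59
lever ang by pos 0.507 r 187.6 y 1.1 F tool [ 1.9  5.7 -6. ] T [-0.93  0.06  0.06]
```

carry_out(targets=[-0.001,0,0.006,0,-0.01,0,0,-0.002,0,0.013,0,-0.02,0,0,-0.002,0,0.019,0,-0.03,0,0,-0.003,0,0.025,0,-0.04,0,0,-0.003,0,0.025,0,-0.04,0,0])

```text
clock: 16.85
ee_pos: [471.8, -160.7, 185.8]
tool_rot: [-3.14, -0.076, 3.059]
wrist_force: [0.1, 6.7, 6.7]
width: 0.265
grasp_force: 58.9
```

```bash
python3 st.py
```

```text
t 16.85 tcp [ 471.8 -160.7  185.8] rpy [-3.14  -0.076  3.059] w 0.265 gf 59
lever ang by pos 0.526 r 187.5 y 1.1 F tool [ 1.   6.6 -6.7] T [-0.94  0.04  0.07]
```

carry_out(targets=[-0.001,0,0.006,0,-0.01,0,0,-0.001,0,0.013,0,-0.02,0,0,-0.001,0,0.013,0,-0.02,0,0])

```text
clock: 17.15
ee_pos: [471.9, -160.7, 183.9]
tool_rot: [-3.14, -0.066, 3.059]
wrist_force: [0.0, 7.7, 5.8]
width: 0.265
grasp_force: 58.9
```

```bash
python3 st.py
```

```text
t 17.15 tcp [ 471.9 -160.7  183.9] rpy [-3.14  -0.066  3.059] w 0.265 gf 59
lever ang by pos 0.537 r 187.4 y 1.2 F tool [ 1.   7.7 -5.7] T [-0.97  0.    0.08]
```

carry_out(targets=[0,0,0.006,0,-0.01,0,0,-0.001,0,0.013,0,-0.02,0,0,-0.001,0,0.019,0,-0.03,0,0,-0.001,0,0.025,0,-0.04,0,0,-0.001,0,0.025,0,-0.04,0,0])

```text
clock: 17.65
ee_pos: [472.2, -160.8, 180.3]
tool_rot: [-3.14, -0.045, 3.059]
wrist_force: [1.3, 6.4, 5.4]
width: 0.259
grasp_force: 58.9
```

carry_out(targets=[0,0,0.006,0,-0.01,0,0,-0.001,0,0.013,0,-0.02,0,0,-0.001,0,0.013,0,-0.02,0,0])

```text
clock: 17.95
ee_pos: [472.4, -160.7, 178.4]
tool_rot: [-3.14, -0.034, 3.059]
wrist_force: [2.4, 6.9, 5.7]
width: 0.262
grasp_force: 58.9
```

carry_out(targets=[0,0,0.006,0,-0.01,0,0,0,0,0.013,0,-0.02,0,0,0,0,0.019,0,-0.03,0,0,-0.001,0,0.025,0,-0.04,0,0,-0.001,0,0.025,0,-0.04,0,0])

```text
clock: 18.45
ee_pos: [472.8, -160.8, 174.9]
tool_rot: [-3.14, -0.013, 3.059]
wrist_force: [3.2, 7.2, 5.3]
width: 0.266
grasp_force: 58.9
```

carry_out(targets=[-0.001,0,0.006,0,-0.01,0,0,-0.002,0,0.013,0,-0.02,0,0,-0.002,0,0.019,0,-0.03,0,0,-0.003,0,0.025,0,-0.04,0,0,-0.003,0,0.025,0,-0.04,0,0])

```text
clock: 18.95
ee_pos: [473.3, -160.9, 172.0]
tool_rot: [-3.14, 0.007, 3.059]
wrist_force: [1.3, 9.6, 10.4]
width: 0.259
grasp_force: 59.3
```

```bash
python3 st.py; python3 chk.py 2>/dev/null | head -3
```

```text
t 18.95 tcp [ 473.3 -160.9  172. ] rpy [-3.14   0.007  3.059] w 0.259 gf 59
lever ang by pos 0.6 r 187.0 y 1.1 F tool [ -0.6   9.6 -10.4] T [-1.26 -0.1   0.08]
kin origin [ 622.29313904 -173.216918  ] -0.08268174101927395 [ 473.30385919 -160.87007667  171.95156974] 18.95
0.71 [239.3, 327.0] 737 [603.6 -15.3  95. ]
0.7 [243.8, 327.8] 755 [591.  -17.8  95. ]
```

carry_out(targets=[-0.001,0,0.006,0,-0.01,0,0,-0.001,0,0.013,0,-0.02,0,0,-0.001,0,0.019,0,-0.03,0,0,-0.002,0,0.025,0,-0.04,0,0,-0.002,0,0.025,0,-0.04,0,0])

```text
clock: 19.65
ee_pos: [473.8, -160.9, 168.3]
tool_rot: [-3.14, 0.027, 3.059]
wrist_force: [1.7, 8.5, 9.0]
width: 0.259
grasp_force: 59.3
```

carry_out(targets=[0,0,0.006,0,-0.01,0,0,-0.001,0,0.013,0,-0.02,0,0,-0.001,0,0.019,0,-0.03,0,0,-0.001,0,0.019,0,-0.03,0,0])

```text
clock: 20.05
ee_pos: [474.3, -160.9, 165.5]
tool_rot: [-3.14, 0.043, 3.059]
wrist_force: [3.2, 8.1, 9.9]
width: 0.264
grasp_force: 59.4
```

```bash
python3 st.py
```

```text
t 20.05 tcp [ 474.3 -160.9  165.5] rpy [-3.14   0.043  3.059] w 0.264 gf 59
lever ang by pos 0.635 r 186.8 y 1.1 F tool [-2.9  8.3 -9.7] T [-1.37 -0.36  0.08]
```

carry_out(targets=[-0.001,0,0.006,0,-0.01,0,0,-0.002,0,0.013,0,-0.02,0,0,-0.003,0,0.013,0,-0.02,0,0])

```text
clock: 20.35
ee_pos: [474.6, -161.0, 163.5]
tool_rot: [-3.14, 0.052, 3.059]
wrist_force: [0.7, 8.8, 11.4]
width: 0.259
grasp_force: 59.4
```

carry_out(targets=[-0.001,0,0.006,0,-0.01,0,0,-0.002,0,0.013,0,-0.02,0,0,-0.002,0,0.013,0,-0.02,0,0])

```text
clock: 20.65
ee_pos: [474.9, -161.0, 161.6]
tool_rot: [-3.14, 0.062, 3.059]
wrist_force: [1.4, 9.1, 10.0]
width: 0.266
grasp_force: 59.4
```

```bash
python3 st.py
```

```text
t 20.65 tcp [ 474.9 -161.   161.6] rpy [-3.14   0.062  3.059] w 0.266 gf 59
lever ang by pos 0.656 r 186.7 y 1.1 F tool [ -1.3   9.2 -10. ] T [-1.29 -0.18  0.11]
```

carry_out(targets=[0,0,0.006,0,-0.01,0,0,-0.001,0,0.01,0,-0.016,0,0,-0.001,0,0.01,0,-0.016,0,0])

```text
clock: 20.95
ee_pos: [475.2, -161.0, 160.2]
tool_rot: [-3.14, 0.07, 3.059]
wrist_force: [1.4, 8.6, 12.5]
width: 0.263
grasp_force: 59.4
```

carry_out(targets=[0,0,0.006,0,-0.01,0,0,-0.001,0,0.01,0,-0.016,0,0,-0.001,0,0.01,0,-0.016,0,0])

```text
clock: 21.25
ee_pos: [475.5, -161.0, 159.4]
tool_rot: [-3.14, 0.078, 3.059]
wrist_force: [-1.2, 11.1, 16.1]
width: 0.261
grasp_force: 59.9
```

carry_out(targets=[0,0,0.003,0,0,0,0,0,0,0.006,0,0,0,0,0,0,0.006,0,0,0,0])

```text
clock: 21.55
ee_pos: [475.5, -161.1, 159.0]
tool_rot: [-3.14, 0.078, 3.059]
wrist_force: [-3.5, 11.6, 18.3]
width: 0.263
grasp_force: 60.1
```

```bash
python3 st.py
```

```text
t 21.55 tcp [ 475.5 -161.1  159. ] rpy [-3.14   0.078  3.059] w 0.263 gf 60
lever ang by pos 0.67 r 186.6 y 1.1 F tool [  3.   11.3 -18.7] T [-1.63  0.48  0.14]
```

carry_out(targets=[0,0,0.003,0,0,0,0,0,0,0.003,0,0,0,0,0,0,0.003,0,0,0,0,0,0,0.003,0,0,0,0,0,0,0.003,0,0,0,0,0,0,0.003,0,0,0,0,0,0,0.003,0,0,0,0,0,0,0.003,0,0,0,0])

```text
clock: 22.35
ee_pos: [475.5, -161.1, 158.8]
tool_rot: [-3.14, 0.078, 3.059]
wrist_force: [-4.3, 12.0, 20.8]
width: 0.264
grasp_force: 60.3
```

```bash
python3 st.py
```

```text
t 22.35 tcp [ 475.5 -161.1  158.8] rpy [-3.14   0.078  3.059] w 0.264 gf 60
lever ang by pos 0.671 r 186.6 y 1.1 F tool [  3.6  11.5 -21.2] T [-1.68  0.59  0.13]
```

carry_out(targets=[0.003,0,-0.038,0,0.06,0,0,0.005,0,-0.076,0,0.12,0,0,0.006,0,-0.115,0,0.18,0,0,0.006,0,-0.153,0,0.24,0,0,0.005,0,-0.191,0,0.3,0,0,0.002,0,-0.229,0,0.36,0,0,-0.001,0,-0.267,0,0.42,0,0,-0.001,0,-0.267,0,0.42,0,0])

```text
clock: 23.15
ee_pos: [471.4, -160.7, 196.4]
tool_rot: [-3.14, -0.137, 3.059]
wrist_force: [-2.1, 6.6, 5.7]
width: 0.262
grasp_force: 58.9
```

```bash
python3 st.py
```

```text
t 23.15 tcp [ 471.4 -160.7  196.4] rpy [-3.14  -0.137  3.059] w 0.262 gf 59
lever ang by pos 0.47 r 187.8 y 1.1 F tool [ 3.4  6.4 -5.3] T [-0.94  0.25  0.14]
```

carry_out(targets=[0.005,0,-0.038,0,0.06,0,0,0.009,0,-0.076,0,0.12,0,0,0.011,0,-0.115,0,0.18,0,0,0.012,0,-0.153,0,0.24,0,0,0.012,0,-0.191,0,0.3,0,0,0.012,0,-0.229,0,0.36,0,0,0.011,0,-0.267,0,0.42,0,0,0.011,0,-0.267,0,0.42,0,0])

```text
clock: 23.95
ee_pos: [475.7, -161.0, 236.3]
tool_rot: [-3.14, -0.346, 3.058]
wrist_force: [0.9, 5.4, 5.1]
width: 0.262
grasp_force: 58.8
```

```bash
python3 st.py
```

```text
t 23.95 tcp [ 475.7 -161.   236.3] rpy [-3.14  -0.346  3.058] w 0.262 gf 59
lever ang by pos 0.259 r 188.9 y 1.1 F tool [ 1.3  5.5 -4.9] T [-0.88  0.04  0.11]
```

carry_out(targets=[0.004,0,-0.038,0,0.06,0,0,0.006,0,-0.076,0,0.12,0,0,0.008,0,-0.115,0,0.18,0,0,0.008,0,-0.153,0,0.24,0,0,0.006,0,-0.191,0,0.3,0,0,0.004,0,-0.229,0,0.36,0,0,0.002,0,-0.267,0,0.42,0,0,0.001,0,-0.295,0,0.46,0,0])

```text
clock: 24.75
ee_pos: [489.9, -162.2, 277.7]
tool_rot: [-3.139, -0.577, 3.058]
wrist_force: [0.5, 4.6, 4.0]
width: 0.26
grasp_force: 58.7
```

```bash
python3 st.py
```

```text
t 24.75 tcp [ 489.9 -162.2  277.7] rpy [-3.139 -0.577  3.058] w 0.26 gf 59
lever ang by pos 0.029 r 190.0 y 1.1 F tool [ 2.1  4.7 -3.4] T [-0.76 -0.1   0.04]
```

carry_out(targets=[0.002,0,-0.015,0,0.02,0,0,0.003,0,-0.03,0,0.04,0,0,0.004,0,-0.04,0,0.055,0,0,0.004,0,-0.04,0,0.055,0,0])

```text
clock: 25.15
ee_pos: [492.5, -162.5, 282.7]
tool_rot: [-3.139, -0.604, 3.058]
wrist_force: [-0.1, 5.1, 3.8]
width: 0.263
grasp_force: 58.7
```

```bash
python3 st.py
```

```text
t 25.15 tcp [ 492.5 -162.5  282.7] rpy [-3.139 -0.604  3.058] w 0.263 gf 59
lever ang by pos -0.0 r 190.1 y 1.0 F tool [ 2.6  5.1 -2.8] T [-0.76  0.15  0.04]
```

carry_out(targets=[0,0,-0.008,0,0,0,0,0,0,-0.013,0,0,0,0,0,0,-0.013,0,0,0,0])

```text
clock: 25.45
ee_pos: [492.7, -162.4, 283.2]
tool_rot: [-3.14, -0.607, 3.058]
wrist_force: [-3.5, 5.7, -0.5]
width: 0.259
grasp_force: 59.0
```

```bash
python3 st.py
```

```text
t 25.45 tcp [ 492.7 -162.4  283.2] rpy [-3.14  -0.607  3.058] w 0.259 gf 59
lever ang by pos -0.003 r 190.1 y 1.0 F tool [3.  5.4 2.7] T [-0.65  0.14  0.03]
```

carry_out(targets=[0,0,0.008,0,0,0,0.4,0,0,0.008,0,0,0,0.7,0,0,0.008,0,0,0,1,0,0,0.008,0,0,0,1,0,0,0.008,0,0,0,1,0,0,-0.1,0,0,0,1,0,0,-0.25,0,0,0,1,0,0,-0.4,0,0,0,1])

```text
clock: 26.25
ee_pos: [527.7, -165.9, 333.5]
tool_rot: [-3.138, -0.604, 3.057]
wrist_force: [0.2, -0.1, 0.3]
width: 0.999
grasp_force: 0.0
```

carry_out(targets=[0,0,-0.2,0,0,0,1,0,0,-0.4,0,0,0,1,0,0,-0.5,0,0,0,1,0,0,-0.5,0,0,0,1])

```text
clock: 26.65
ee_pos: [570.9, -169.5, 396.1]
tool_rot: [-3.136, -0.6, 3.056]
wrist_force: [-0.8, 0.5, 0.2]
width: 1.003
grasp_force: 0.0
```

```bash
python3 st.py; python3 - <<'E'
from lev import *
p=ctrl.snapshot("scene"); q=ctrl.snapshot("top")
for t in("lid","paddle","lever"):
    print(t,[(round(k["score"],2),k["at"],int(k["region"].sum())) for k in ctrl.silhouettes(p,t)[:2]])
a=cv2.resize(p["frame"][230:380,215:365],(400,400)); b=cv2.resize(q["frame"][160:320,290:450],(400,400))
cv2.imwrite("pics/end.png",np.hstack([a,b]))
E
```

```text
t 26.65 tcp [ 570.9 -169.5  396.1] rpy [-3.136 -0.6    3.056] w 1.003 gf 0
lever ang by pos -0.631 r 234.2 y 0.2 F tool [0.8 0.4 0.3] T [-0.   -0.23 -0.  ]
lid [(0.75, [309.9, 311.9], 329)]
paddle [(0.59, [323.5, 312.4], 1169)]
lever [(0.57, [264.0, 262.3], 800), (0.22, [384.4, 235.4], 926)]
```

View pics/end.png

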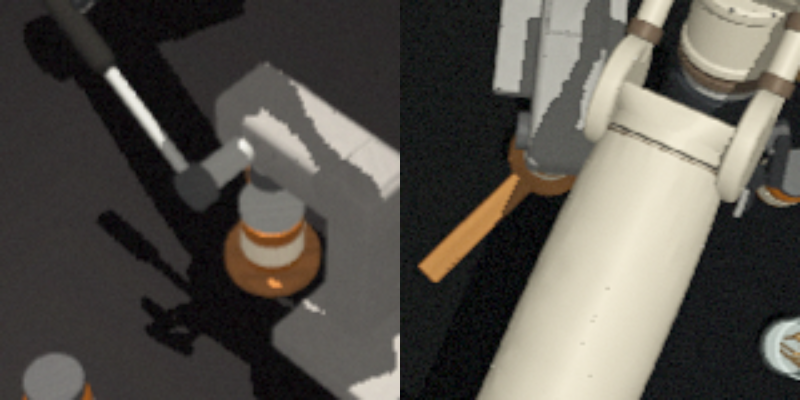

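The view shows the lever up, and the jar standing under the pad. The lid is at about (317, 310) in the full frame. I'll check numerically that the jar has not shifted against the earlier frame.

```bash
python3 - <<'E'
from lev import *
p=ctrl.snapshot("scene"); f=cv2.resize(p["frame"][265:365,265:365],None,fx=6,fy=6,interpolation=cv2.INTER_CUBIC); a=cv2.imread("pics/s2raw.png")
def sat(x): 
    h=cv2.cvtColor(x,cv2.COLOR_BGR2HSV); return ((h[...,1]>90)&(h[...,2]>50)&(h[...,0]<25))
for n,x in(("before",a),("after",f)):
    m=sat(x); print(n,[(y,np.nonzero(m[y])[0][[0,-1]].tolist()) for y in(340,370,400,430) if m[y].any()],np.nonzero(m[:,300:330].any(1))[0][[0,-1]])
# label+lid template match
ga,gf=[cv2.Canny(cv2.cvtColor(x,cv2.COLOR_BGR2GRAY),40,100) for x in(a,f)]
ga,gf=[cv2.GaussianBlur(x,(0,0),4) for x in(ga,gf)]
r=cv2.matchTemplate(gf,ga[290:470,200:430],cv2.TM_CCOEFF_NORMED); _,v,_,l=cv2.minMaxLoc(r); print("disc/label shift px/6",l[0]-200,l[1]-290,v)
print(ctrl.read_state()["clock"])
E
```

```text
before [(340, [202, 420]), (370, [203, 421]), (400, [211, 414]), (430, [232, 394])] [309 460]
after [(340, [205, 420]), (370, [204, 421]), (400, [212, 414]), (430, [232, 393])] [314 460]
disc/label shift px/6 1 -1 0.5641648769378662
26.95
```

The jar has not moved: the disc edges match the earlier frame to within 0.5 px. I'm handing the job in.

```bash
python3 -c "
from plant import ctrl
print(ctrl.close_job())"
```

```text
the job is handed in; nothing more can be done
None
```

I centred the jar under the pad, pressed the lid home with about 55 N (worked out from the wrist force), eased the lever back up to its stop and let go, then handed the job in at about 27 s; no verdict was returned.

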